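Park one paint dolly and free the other

ROBOT

A 7-joint arm with a two-finger parallel gripper is mounted at the origin on the work surface; the furniture and walls round the work are solid. World frame = base frame: x ahead of the robot, y to its left, z up, the work surface at z = 0. Lengths are in m, angles in rad, forces in N, time in s.
With the tool pointing down it reaches from about 0.425 to 0.925 m from the base axis. Payload 6.8 kg.
Tool frame: the origin (TCP) lies on the mounting face of the last link; the fingertips stand 173 mm ahead of it and the grasp point (between the pads) lies 155 mm ahead of it; z points along the fingers, y is the line along which they close (so a half turn about z gives the same grasp; the last joint's range is limited). The gripper opens to 85 mm and grips with 20 to 120 N. Pads are 22 mm wide; open, the fingers measure 114 mm over their backs; the gripper's body (76 mm by 85 mm) begins 54 mm behind the grasp point. The pads swing forward as they close: fully open they stand 13 mm farther back than shut.
Start: joints at [1.094, 0.477, 0.022, 1.555, -0.011, 1.109, -0.083], TCP at [0.243, -0.63, 0.405] pointing down, gripper open.
Joint ranges: [-2.96, 2.96], [-0.34, 2.1], [-1.41, 1.46], [0.24, 2.44], [-1.37, 4.51], [0.17, 1.92], [-2.96, 2.96]. Speed limits (rad/s): [2.39, 2.39, 3.14, 3.14, 3.14, 3.14, 3.14].

INTERFACE

Orientations are given as a unit quaternion [w, x, y, z].
In Python, from station import bot gives the robot as it stands. The module is installed in compiled form; this text tells all that it offers.
- The arm moves only by the shell command python3 -m pendant 'ROWS' [FORCE]. ROWS is JSON, a list of rows, each a list of 5 numbers: the finger opening in m, from 0 to 0.0854, then the shift along the tool's x, y, z in m, then the turn about the tool's z in degrees. In form: [[jaw, x, y, z, yaw], ...]. A call has 1 to 12 rows; each row shifts and turns the commanded pose from where the row before left it, along the tool's axes as they then stand; what a row does not reach is not made up. A row lasts 1/12 s, in which the tool goes at most 41.7 mm and 7.16 degrees, less where a joint would pass 70% of its speed; a pose out of reach is approached as far as the arm can. A call with a gripper value outside its range is refused whole. The fingers move at their own pace and stop on an object; FORCE is the grip in N (left out, the last holds). Time passes only in rows, so rows that do not move let the fingers close. It gives the time, the measured TCP pose, the force, the opening and the grip force at its end, in the units of the state.
- bot.get_obs(): the state, without advancing time (a new reading comes with each control period).
- bot.read_camera(name): name is "scene" or "top"; returns (picture, depth): 420x560x3 uint8, blue, green, red; 420x560 float32, m along the optical axis (not along the pixel's ray), 0 where there is no reading.
- bot.camera_model(name): a dict with "intrinsics" (3x3 intrinsics, pixels), "dist_coeffs" ([k1, k2, p1, p2, k3] as OpenCV has them; the pictures are not rectified), "R" (3x3) and "t" (3): a world point X has camera coordinates R X + t. Camera axes: x right, y down, z forward; pixel columns grow to the right and rows downward; lengths in m; the calibration is good to about 2 mm. A picture is of the moment at which its call begins. camera_model takes no time and is no camera call.
- bot.hand_in(): hands the job in; it is judged then, once.
Trained networks look in the newest picture that a camera, given by its name, has taken for a name from the list of things; names that differ only in an ending like _2 or _b are one class to them, and where a whole thing is asked for, a point or a joint stands for the part that bears it (a point fixed in the world has none). Each returns a list of dicts, best first, with "score" (0 to 1); they miss things now and then, are a little off and sometimes report something else, mostly with a low value. They report only what shows in the picture. A call takes as long as a camera call.
- bot.boxes_of(name, camera): "at" ([column, row] in pixels, amid what is visible of it).
- bot.trace(name, camera): "mask" (420x560 bool, what is visible of it) and "at" ([column, row] in pixels, amid what is visible of it).
- bot.pinpoint(name, camera): "at" ([column, row] in pixels: a listed point, or the origin of a listed thing).
The state is a dict: "t": time; "q": joint angles; "joint_vel": joint speeds; "joint_torque": joint torques, N m; "eef_pos": TCP position; "tool_rot": TCP orientation; "contact_force": force on the tool from outside, world axes, zero at the start; "torque": the same for the moment, N m; "gripper_width": opening from 0.0 (shut) to 1.0 (fully open); "grasp_force": force on a finger pad.
Only numpy, scipy, OpenCV 4.12 (cv2) and the standard library are available. Lean on these libraries where they do the work, as an engineer would, in place of code of your own. Each camera call takes 0.05 s, during which the arm holds its last target. There are 200 camera calls.

TASK

On the left of the bench stand two small wheeled dollies with red-ended brake levers. First push the brake lever of the dolly that carries the yellow paint pot fully down to lock it; then lift the brake lever of the dolly that carries the teal (blue-green) pot fully up to release it. Leave the yellow one's lever down and the teal one's lever up, and let go of both.

Things in the scene. Friction and masses are not known exactly. Their poses are not given: they have to be found in the camera images.
- grip_yellow (a point): Centre of the red ribbed barrel (22 mm diameter, 28 mm long) ending the brake lever of the dolly with the yellow-banded pot. Axes turn with the lever: x from barrel along the bar to the hinge line (90 mm away, 40 mm above the bench), y along the barrel and hinge, always level; z is up when the lever is down. Lever points from its dolly about to the robot's right. It starts up, to be pressed down.
- brake_yellow (a joint): Brake lever of the yellow pot's dolly, rad. 0: fully up (released), bar 43 degrees above level, barrel centre 101 mm above the bench. 0.75: fully down on its stop (locked), bar level, barrel centre 40 mm above the bench. Stiff friction hinge: about 2.5 N at the barrel moves it, it stays where left. The dolly, deck 90x84 mm, stays put; its pot's top is 98 mm high.
- grip_teal (a point): The same point, axes and sizes, of the same lever on the other dolly, whose pot has a teal (blue-green) band. It starts down, to be lifted up: the barrel can be pinched across its 28 mm length from above and turns in the grip as it goes round the hinge. The bar is 14 mm wide, with an 18 mm thick rubber foot below it, half-way along.
- brake_teal (a joint): Brake lever of the teal pot's dolly, rad, the same kind: 0 fully up (released), 0.75 fully down (locked). It starts down. A third such dolly, far to the right with a rust-red pot, is not part of the job. A desk lamp, 0.56 m tall, stands ahead and a little to the right of the robot: keep clear of it on the way.

How it is judged:
On the way, in this order (a step that is already met when the one before it is completed fails the run):
1. the yellow pot's brake lever is pushed down (value of joint brake_yellow above 0.58 rad), for 0.2 s.
2. then the teal pot's brake lever is lifted up (value of joint brake_teal below 0.17 rad), for 0.2 s.
At the end, for the whole second after the job is handed in: The yellow pot's brake lever is down (within 0.17 rad, 10 degrees, of its lower stop) and the teal pot's brake lever is up (within 0.17 rad, 10 degrees, of its upper stop); the yellow one was locked before the teal one was released (value of joint brake_yellow above 0.58 rad and value of joint brake_teal below 0.17 rad); the robot touches nothing.
It also fails if it takes over 51 s, if anything falls off the work surface, if the arm or the gripper's body presses on something with over 40 N, if the wrist force passes 120 N, or if a joint passes its speed limit or range.

## Working session

There is one attempt and no reset: what is moved stays moved. The work goes in short steps, Python scripts to look and compute and a shell command to move; the robot and the scene stay as the last step left them, time stands still between calls to the robot, and variables do not carry over. Pictures are saved under pics/ and viewed, at most 10 in all, crops included, and the job is handed in when it is done.

```bash
mkdir -p pics; cat > h.py <<'E'
import numpy as np, cv2
from station import bot
def world(cam,px,depth,r=2):
    m=bot.camera_model(cam);K=np.array(m["intrinsics"]);R=np.array(m["R"]);t=np.array(m["t"])
    u=cv2.undistortPoints(np.array([[px]],float),K,np.array(m["dist_coeffs"]))[0,0]
    c,w=int(round(px[0])),int(round(px[1]));p=depth[max(w-r,0):w+r+1,max(c-r,0):c+r+1];p=p[p>0]
    d=np.median(p) if p.size else 0
    return R.T@(np.array([u[0]*d,u[1]*d,d])-t)
def ray(cam,px):
    m=bot.camera_model(cam);K=np.array(m["intrinsics"]);R=np.array(m["R"]);t=np.array(m["t"])
    u=cv2.undistortPoints(np.array([[px]],float),K,np.array(m["dist_coeffs"]))[0,0]
    return -R.T@t, R.T@np.array([u[0],u[1],1])
def atz(cam,px,z):
    o,d=ray(cam,px);return o+d*(z-o[2])/d[2]
E
python3 - <<'E'
from h import *
np.set_printoptions(precision=4,suppress=True)
o=bot.get_obs();print({k:np.round(o[k],3) for k in ("t","q","eef_pos","tool_rot","contact_force")})
for cam in("scene","top"):
    im,d=bot.read_camera(cam);cv2.imwrite(f"pics/{cam}0.png",im);np.save(f"{cam}.npy",d)
    for n,z in(("grip_yellow",.101),("grip_teal",.04)):
        for f in("pinpoint","boxes_of"):
            for r in getattr(bot,f)(n,cam)[:3]:
                print(cam,n,f,round(r["score"],2),np.round(r["at"]),world(cam,r["at"],d),atz(cam,r["at"],z))
E
```

```text
{'t': np.float64(0.0), 'q': array([ 1.094,  0.478,  0.022,  1.556, -0.011,  1.109, -0.083]), 'eef_pos': array([ 0.243, -0.629,  0.404]), 'tool_rot': array([-0.001,  0.983,  0.183, -0.   ]), 'contact_force': array([-0.011,  0.046, -0.098])}
scene grip_yellow pinpoint 0.65 [279. 202.] [0.4876 0.264  0.1014] [0.4882 0.2633 0.101 ]
scene grip_yellow boxes_of 0.76 [269. 214.] [0.4976 0.286  0.0785] [0.4649 0.3233 0.101 ]
scene grip_yellow boxes_of 0.37 [301. 246.] [0.3946 0.3096 0.0462] [0.3345 0.3905 0.101 ]
scene grip_teal pinpoint 0.86 [308. 238.] [0.3998 0.2788 0.0496] [0.4105 0.2638 0.04  ]
scene grip_teal boxes_of 0.64 [304. 249.] [0.4278 0.2553 0.0047] [0.3901 0.3068 0.04  ]
top grip_yellow pinpoint 0.83 [316. 192.] [0.4946 0.2512 0.1061] [0.4956 0.2507 0.101 ]
top grip_yellow boxes_of 0.62 [303. 194.] [0.4942 0.2742 0.0825] [0.4907 0.2753 0.101 ]
top grip_teal pinpoint 0.95 [308. 247.] [0.3949 0.265  0.055 ] [0.3959 0.264  0.04  ]
top grip_teal boxes_of 0.97 [284. 244.] [0.4014 0.3102 0.0438] [0.4017 0.3101 0.04  ]
```

View pics/scene0.png

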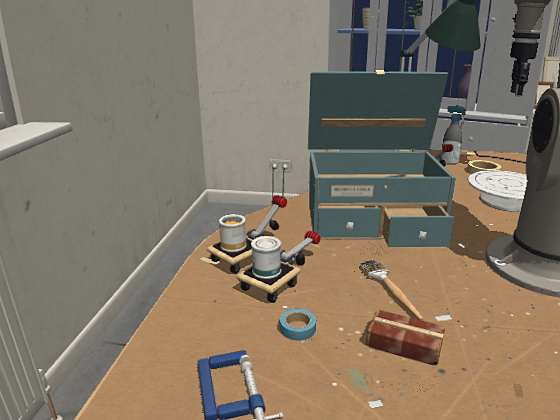

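View pics/top0.png

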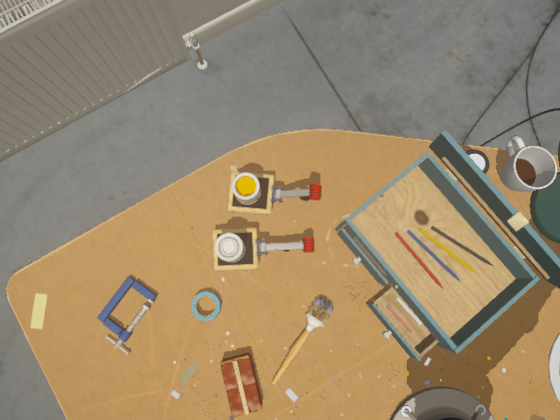

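The top view shows the yellow barrel at (316,192) and the teal one at (308,245). The networks agree with both, and the heights fit. A toolbox stands close on the right, with its corner near (340,230). Next I'll measure lever directions, the toolbox and the lamp.

```bash
python3 - <<'E'
from h import *
np.set_printoptions(precision=3,suppress=True,linewidth=220)
im=cv2.imread("pics/top0.png")
P=[];
for cam in("scene","top"):
    d=np.load(cam+".npy");m=bot.camera_model(cam);K=np.array(m["intrinsics"]);R=np.array(m["R"]);t=np.array(m["t"])
    v,u=np.nonzero(d>0);n=cv2.undistortPoints(np.stack([u,v],1)[:,None].astype(float),K,np.array(m["dist_coeffs"]))[:,0]
    z=d[v,u];W=(np.c_[n*z[:,None],z]-t)@R;P.append(W)
    if cam=="top":
        hsv=cv2.cvtColor(im,cv2.COLOR_BGR2HSV)[v,u];
        red=((hsv[:,0]<8)|(hsv[:,0]>172))&(hsv[:,1]>150)&(hsv[:,2]>60)
        for nm,c in(("yel",(316,192)),("teal",(308,245))):
            s=red&(abs(u-c[0])<14)&(abs(v-c[1])<14);w=W[s];print(nm,s.sum(),w.min(0),w.max(0),w.mean(0),cv2.minAreaRect((w[:,:2]*1000).astype(np.float32)))
        for px in((278,194),(266,247),(290,193),(285,246),(340,232),(360,200),(374,290),(405,352)):print(px,world(cam,px,d,1))
P=np.vstack(P);i=np.floor(P[:,:2]/.05).astype(int)
H={}
for a,b,z in zip(i[:,0],i[:,1],P[:,2]):
    H[a,b]=max(H.get((a,b),-1),z)
print("cols y:",[round(b*.05+.025,2) for b in range(8,-16,-1)])
for a in range(18,3,-1):print(round(a*.05+.025,3),[int(100*H.get((a,b),-.01)) for b in range(8,-16,-1)])
E
```

```text
yel 155 [0.483 0.237 0.   ] [0.532 0.264 0.11 ] [0.496 0.253 0.104] ((507.8035888671875, 251.1236572265625), (20.543861389160156, 51.58625411987305), 81.92845916748047)
teal 133 [0.387 0.25  0.   ] [0.413 0.273 0.058] [0.4   0.264 0.053] ((399.8403625488281, 261.466552734375), (26.086009979248047, 23.656648635864258), 0.6005166172981262)
(278, 194) [0.502 0.322 0.047]
(266, 247) [0.396 0.346 0.043]
(290, 193) [0.5   0.299 0.064]
(285, 246) [0.398 0.309 0.044]
(340, 232) [0.423 0.202 0.063]
(360, 200) [ 0.497  0.149 -0.001]
(374, 290) [ 0.309  0.125 -0.001]
(405, 352) [ 0.185  0.066 -0.   ]
cols y: [0.43, 0.38, 0.33, 0.28, 0.23, 0.18, 0.12, 0.08, 0.03, -0.03, -0.08, -0.13, -0.18, -0.23, -0.28, -0.33, -0.38, -0.42, -0.47, -0.53, -0.58, -0.62, -0.68, -0.72]
0.925 [-76, -76, -76, -76, -76, -76, -76, -76, -77, -76, -76, -76, -76, -76, -76, -76, -76, -76, -76, -77, -76, -76, -76, -76]
0.875 [-77, -77, -77, -1, -1, -1, -1, -1, -1, -1, -77, -76, -76, -76, -77, -77, -75, -75, -76, -76, -77, -76, -76, -76]
0.825 [-1, -1, -1, -1, -1, -1, -1, -1, -1, -1, -1, -1, -1, -1, -1, -1, -1, -1, -1, -77, 
[... 445 characters left out ...]
24, 18, 0, 7, 8, 8, 8, 1, -1, -1, -1, -1, -1, -1, -1, -1, -1]
0.525 [10, 10, 6, 11, 10, 0, 35, 35, 27, 16, 7, 8, 8, 8, 2, -1, -1, -1, -1, -1, -1, 0, 0, -1]
0.475 [10, 10, 6, 11, 10, 15, 15, 35, 35, 25, 0, 0, 0, 2, 40, 36, -1, 6, -1, -1, 0, 0, 0, -1]
0.425 [10, 9, 5, 5, 15, 15, 9, 10, 35, 35, 23, 0, 0, 43, 42, -1, -1, 6, -1, 19, 19, -1, 0, 0]
0.375 [10, 10, 5, 5, 0, 15, 15, 10, 35, 35, 33, 45, 48, 46, 0, -1, 11, 4, 0, 20, 19, 0, 0, 1]
0.325 [3, 0, 0, 0, 0, 0, 15, 15, 10, 35, 35, 49, 50, 0, 0, 0, 11, 0, 2, 3, 2, 0, 1, 1]
0.275 [2, 0, 0, 1, 1, 7, 8, 15, 15, 15, 35, 49, 50, 44, 5, 5, 0, 0, 2, -1, 52, 52, 35, 1]
0.225 [0, 0, 0, 2, 1, 0, 8, 15, 15, 15, 0, 0, 0, 6, 6, 6, 6, -1, 2, 30, 52, 52, 1, 1]
```

```bash
python3 - <<'E'
from h import *
im=cv2.imread("pics/top0.png")
for cam in("scene","top"):
    d=np.load(cam+".npy");m=bot.camera_model(cam);K=np.array(m["intrinsics"]);R=np.array(m["R"]);t=np.array(m["t"])
    print(cam,"cam at",np.round(-R.T@t,2))
    v,u=np.nonzero(d>0);n=cv2.undistortPoints(np.stack([u,v],1)[:,None].astype(float),K,np.array(m["dist_coeffs"]))[:,0]
    z=d[v,u];W=(np.c_[n*z[:,None],z]-t)@R
    s=(W[:,2]>.37)&(W[:,0]>.15)&(W[:,0]<.7)&(W[:,1]<0)&(W[:,1]>-.45)
    w=W[s];print(s.sum(),"px",u[s].min(),u[s].max(),v[s].min(),v[s].max())
    if s.sum():
        for a in np.arange(.15,.7,.05):
            q=w[(w[:,0]>=a)&(w[:,0]<a+.05)]
            if len(q):print(round(a,2),len(q),"y",np.round([q[:,1].min(),q[:,1].max()],2),"z",np.round([q[:,2].min(),q[:,2].max()],2))
E
python3 -m pendant '[[0.03,0,0,-0.04,0],[0.03,0,0,-0.04,0],[0.03,0,0,-0.04,0],[0.03,0,0,-0.04,0],[0.03,0,0,-0.04,0],[0.03,0,0,-0.04,0]]' 20
```

```text
scene cam at [-0.06  0.93  0.46]
2224 px 400 480 0 54
0.25 1121 y [-0.21 -0.13] z [0.4  0.51]
0.3 785 y [-0.2  -0.12] z [0.41 0.51]
0.35 121 y [-0.22 -0.13] z [0.42 0.49]
0.4 96 y [-0.28 -0.23] z [0.39 0.44]
0.45 101 y [-0.3  -0.26] z [0.37 0.4 ]
top cam at [0.33 0.32 0.93]
t: 1.0
eef_pos: [0.243, -0.6291, 0.6471]
tool_rot: [0.0, 0.983, 0.183, 0.0]
contact_force: [0.4, -1.2, 0.0]
gripper_width: 0.352
grasp_force: 0.0Traceback (most recent call last):
  File "<stdin>", line 9, in <module>
    return umr_minimum(a, axis, None, out, keepdims, initial, where)
ValueError: zero-size array to reduction operation minimum which has no identity
```

```bash
python3 -m pendant '[[0.03,0,0,-0.04,0],[0.03,0,0,-0.04,0],[0.03,0,0,-0.04,0],[0.03,0,0,-0.04,0],[0.03,0,0,0,0]]'; python3 -c "
from station import bot;print(bot.get_obs()['q'])"
```

```text
t: 1.42
eef_pos: [0.2384, -0.6265, 0.7905]
tool_rot: [0.008, 0.984, 0.18, 0.001]
contact_force: [-0.9, 0.0, 0.6]
gripper_width: 0.35
grasp_force: 0.0
[ 0.98009783  0.42302742  0.26192933  0.81389375 -0.11097666  1.89921271
 -0.0264555 ]
```

```bash
python3 -m pendant '[[0.03,0.03,-0.01,0.01,-3],[0.03,0.04,-0.01,0,-4],[0.03,0.04,-0.01,0,-4],[0.03,0.04,-0.01,0,-4],[0.03,0.04,-0.01,0,-4],[0.03,0.04,-0.01,0,-4],[0.03,0.04,-0.01,0,-4],[0.03,0.04,-0.005,0,-4],[0.03,0.04,0,0,-4]]'; python3 -c "
from station import bot;print(bot.get_obs()['q'])"
```

```text
t: 2.17
eef_pos: [0.478, -0.3575, 0.7732]
tool_rot: [0.003, 0.882, 0.471, -0.0]
contact_force: [1.2, -0.6, 0.6]
gripper_width: 0.352
grasp_force: 0.0
[ 0.53542831  0.25085712  0.00201935  1.0743312   0.00281267  1.8114918
 -0.05100476]
```

```bash
python3 -m pendant '[[0.0,0.04,0,0,-4],[0.0,0.04,0,0,-4],[0.0,0.04,0,0,-4],[0.0,0.04,0,0,-4],[0.0,0.04,0,0,-4],[0.0,0.04,0,0,-4],[0.0,0.04,0,0,-4],[0.0,0.04,0,0,-4],[0.0,0.037,-0.01,0,0],[0.0,0.037,-0.01,0,0],[0.0,0.037,-0.01,0,0],[0.0,0.037,-0.01,0,0]]'; python3 -m pendant '[[0.0,0.037,-0.01,0,0],[0.0,0.037,-0.01,0,0],[0.0,0.037,-0.01,0,0],[0.0,0,0,0,0]]'
```

```text
t: 3.17
eef_pos: [0.5496, 0.0884, 0.7707]
tool_rot: [0.003, 0.719, 0.695, -0.001]
contact_force: [0.2, 0.5, 0.2]
gripper_width: 0.0
grasp_force: 0.0
t: 3.5
eef_pos: [0.5209, 0.2065, 0.7697]
tool_rot: [0.001, 0.714, 0.7, -0.001]
contact_force: [-0.3, 1.0, -0.1]
gripper_width: -0.002
grasp_force: 0.0
```

```bash
python3 -m pendant '[[0.0,0.0375,-0.0238,0.01,0],[0.0,0,0,0.04,0],[0.0,0,0,0.04,0],[0.0,0,0,0.04,0],[0.0,0,0,0.04,0],[0.0,0,0,0.04,0],[0.0,0,0,0.04,0],[0.0,0,0,0.04,0],[0.0,0,0,0.04,0],[0.0,0,0,0.04,0],[0.0,0,0,0.03,0],[0.0,0,0,0,0]]';  python3 - <<'E'
from h import *
np.set_printoptions(precision=3,suppress=True)
print(bot.get_obs()["eef_pos"])
ims=[]
for cam in("scene","top"):
    im,d=bot.read_camera(cam);ims.append(cv2.resize(im[140:290,200:370] if cam=="scene" else im[110:260,250:420],None,fx=2.3,fy=2.3))
    for r in bot.pinpoint("grip_yellow",cam)[:2]:print(cam,r["score"],r["at"],atz(cam,r["at"],.101))
cv2.imwrite("pics/a.png",np.hstack(ims))
E
```

```text
t: 4.5
eef_pos: [0.5024, 0.2295, 0.3647]
tool_rot: [0.001, 0.719, 0.695, -0.007]
contact_force: [-1.4, -2.2, -0.6]
gripper_width: 0.001
grasp_force: 0.0
[0.502 0.229 0.365]
scene 0.72 [278.1, 200.4] [0.495 0.259 0.101]
top 0.76 [316.5, 192.1] [0.495 0.25  0.101]
```

View pics/a.png

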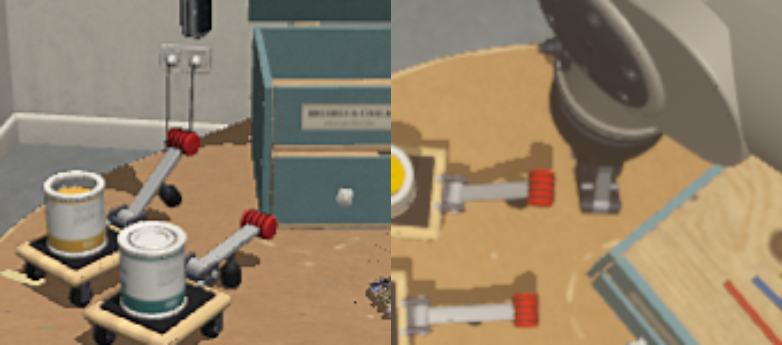

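The picture shows the closed fingers above and just beyond the yellow barrel, and both levers are clear to see. I'll centre the fingers and come down.

```bash
python3 -m pendant '[[0.0,0.016,-0.005,0.02,0],[0.0,0,0,0.025,0],[0.0,0,0,0,0],[0,0,0,0,0]]'
```

```text
t: 5.03
eef_pos: [0.5009, 0.2472, 0.3276]
tool_rot: [0.003, 0.719, 0.695, -0.0]
contact_force: [0.7, 0.1, 1.6]
gripper_width: -0.0
grasp_force: 0.0
```

```bash
python3 -m pendant '[[0.0,0,-0.003,0.02,0],[0.0,0,0,0.015,0],[0.0,0,0,0.01,0],[0.0,-0.001,0,0.01,0],[0.0,-0.002,0,0.01,0],[0,-0.002,0,0.01,0],[0,-0.002,0,0.008,0],[0,-0.002,0,0.008,0],[0,0,0,0.006,0],[0,0,0,0.005,0],[0,0,0,0,0]]'
```

```text
t: 5.95
eef_pos: [0.498, 0.2378, 0.2242]
tool_rot: [0.003, 0.719, 0.695, -0.001]
contact_force: [0.2, -2.7, 4.5]
gripper_width: 0.003
grasp_force: 1.9
```

```bash
python3 -m pendant '[[0,0,0,0.003,0],[0,0,0,0.002,0],[0,0,0,0,0],[0,0,0,0,0]]'
```

```text
t: 6.28
eef_pos: [0.4982, 0.238, 0.2228]
tool_rot: [0.004, 0.719, 0.695, -0.0]
contact_force: [-7.7, -8.7, 37.5]
gripper_width: 0.001
grasp_force: 18.5
```

```bash
python3 -m pendant '[[0,0,0,-0.01,0],[0,0,0,-0.02,0],[0,0,0,-0.03,0],[0,0,0,-0.04,0],[0.05,0,-0.03,-0.02,0],[0.05,0.01,-0.03,0,0],[0.05,0.01,-0.03,0,0],[0.05,0.008,-0.01,0,0],[0.05,0,0,0,0]]';  python3 - <<'E'
from h import *
np.set_printoptions(precision=3,suppress=True)
print(bot.get_obs()["eef_pos"])
ims=[]
for cam in("scene","top"):
    im,d=bot.read_camera(cam);ims.append(cv2.resize(im[140:290,200:370] if cam=="scene" else im[140:290,220:390],None,fx=2.3,fy=2.3))
    for n in("grip_yellow","grip_teal"):
        for r in bot.pinpoint(n,cam)[:2]:print(cam,n,r["score"],r["at"],atz(cam,r["at"],.04),world(cam,r["at"],d))
print(atz("top",(338,228),.15))
cv2.imwrite("pics/b.png",np.hstack(ims))
E
```

```text
t: 7.03
eef_pos: [0.3951, 0.2724, 0.3393]
tool_rot: [0.002, 0.717, 0.697, -0.0]
contact_force: [0.6, 0.3, 0.1]
gripper_width: 0.584
grasp_force: 0.0
[0.395 0.272 0.339]
scene grip_yellow 0.59 [285.4, 222.4] [0.494 0.235 0.04 ] [0.486 0.245 0.046]
scene grip_teal 0.72 [312.1, 237.8] [0.404 0.258 0.04 ] [0.392 0.275 0.051]
[0.421 0.217 0.15 ]
```

View pics/b.png

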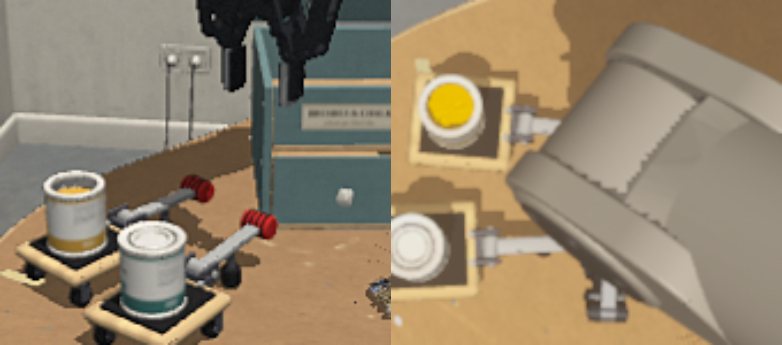

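The scene view shows the yellow lever level (barrel at crop (200,188)). The teal barrel at (259,223) lies under the open fingers. The toolbox corner is about 12 mm from the gripper body, so I'll hold the grip slightly toward the hinge.

```bash
python3 -m pendant '[[0.05,-0.003,0.004,0.03,0],[0.05,0,0,0.03,0],[0.05,0,0,0.03,0],[0.05,0,0,0.02,0],[0.05,0,0,0.015,0],[0.05,0,0,0.01,0],[0.05,0,0,0.005,0],[0.05,0,0,0,0]]' 50
```

```text
t: 8.0
eef_pos: [0.4028, 0.2657, 0.1981]
tool_rot: [0.003, 0.719, 0.695, -0.001]
contact_force: [-0.4, 0.3, 0.5]
gripper_width: 0.579
grasp_force: 0.0
```

```bash
python3 -m pendant '[[0.02,0,-0.002,0,0],[0.02,0,0,0,0],[0.02,0,0,0,0],[0.02,0,0,0,0],[0.02,0,0,0,0]]' 50;  python3 - <<'E'
from h import *
im,d=bot.read_camera("scene");cv2.imwrite("pics/c.png",cv2.resize(im[170:290,220:370],None,fx=4,fy=4))
E
```

```text
t: 8.42
eef_pos: [0.3995, 0.2663, 0.1995]
tool_rot: [0.003, 0.719, 0.695, -0.001]
contact_force: [-6.0, 1.1, 2.5]
gripper_width: 0.323
grasp_force: 49.6
```

View pics/c.png

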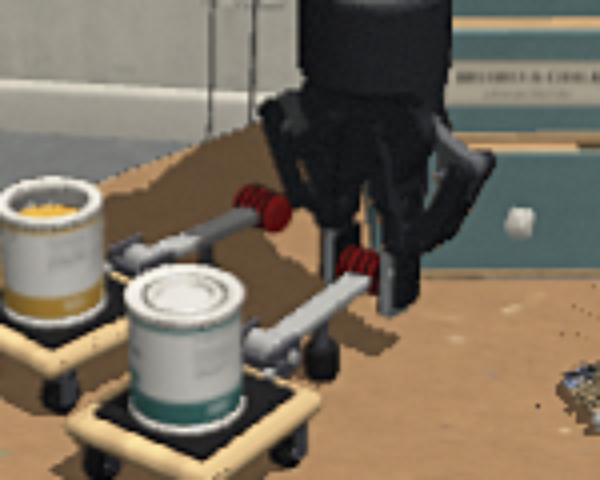

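The teal barrel (crop (358,262)) is between the pads, with opening 27.5 mm and grip 50 N. Now I'll lift it along the arc.

```bash
python3 -m pendant '[[0.02,0.0004,0,-0.0085,0],[0.02,0.0012,0,-0.0083,0],[0.02,0.0019,0,-0.0082,0],[0.02,0.0028,0,-0.008,0],[0.02,0.0034,0,-0.0077,0],[0.02,0.0042,0,-0.0073,0],[0.02,0.0048,0,-0.0069,0],[0.02,0.0055,0,-0.0065,0],[0.02,0,0,0,0],[0.02,0,0,0,0]]'
```

```text
t: 9.3
eef_pos: [0.3989, 0.2908, 0.2605]
tool_rot: [0.002, 0.718, 0.696, -0.003]
contact_force: [-8.3, 0.8, -2.3]
gripper_width: 0.319
grasp_force: 50.9
```

```bash
python3 -m pendant '[[0.02,0.0015,0,-0.002,0],[0.02,0,0,0,0],[0.06,0,0,0,0],[0.06,0,0,0,0],[0.06,0,0,0,0],[0.06,0,0,0,0]]'; python3 -m pendant '[[0.06,0,0,-0.01,0],[0.06,0,0,-0.02,0],[0.06,0,0,-0.04,0],[0.06,0,0,-0.04,0],[0.06,0,0,-0.04,0],[0.06,0,0,0,0]]'
python3 - <<'E'
from h import *
im,d=bot.read_camera("scene");cv2.imwrite("pics/d.png",cv2.resize(im[150:290,200:370],None,fx=4,fy=4))
for n in("grip_yellow","grip_teal"):
    for r in bot.pinpoint(n,"scene")[:2]:print(n,r["score"],r["at"],world("scene",r["at"],d))
E
```

```text
t: 9.8
eef_pos: [0.4022, 0.2921, 0.2631]
tool_rot: [0.003, 0.72, 0.694, 0.0]
contact_force: [-0.0, 0.2, 0.7]
gripper_width: 0.707
grasp_force: 0.0
t: 10.3
eef_pos: [0.4021, 0.2947, 0.421]
tool_rot: [0.004, 0.719, 0.695, 0.006]
contact_force: [1.2, 0.4, 0.5]
gripper_width: 0.702
grasp_force: 0.0
grip_yellow 0.72 [283.4, 220.8] [0.49207716 0.24461439 0.04794828]
grip_teal 0.73 [308.4, 216.7] [0.38702488 0.296881   0.10713351]
```

View pics/d.png

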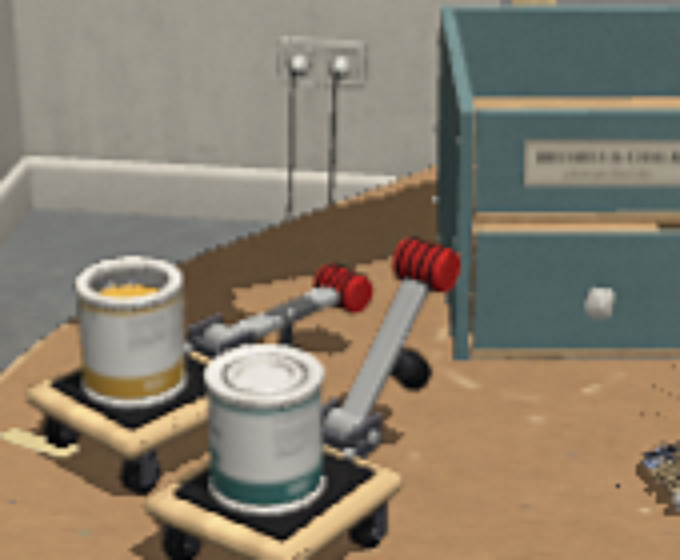

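The teal lever is up (barrel at crop (427,265), surface z about 0.107). The yellow lever is level (343,288), and the gripper is clear of both.

```bash
python3 -m pendant '[[0.06,0,0,0,0],[0.06,0,0,0,0],[0.06,0,0,0,0]]'; python3 -c "
from station import bot;print(bot.hand_in())"
```

```text
t: 10.7
eef_pos: [0.4007, 0.2925, 0.4111]
tool_rot: [0.003, 0.719, 0.695, -0.002]
contact_force: [-0.1, 0.4, 0.2]
gripper_width: 0.7
grasp_force: 0.0
the job is handed in; nothing more can be done
None
```

I locked the yellow pot's dolly (lever down) and then released the teal pot's dolly (lever up), let go of both, and handed the job in at about 10.7 s; the hand-in returned no verdict.

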